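Put the washed drip coffee filter back together on the white mug

TASK

Put the washed one-cup drip coffee filter together on the straight-sided white mug that stands right way up, one part after another from the bottom up: first the brimmed plate onto the mug's mouth, then the chamber into the plate's seat ring, then the press down inside the chamber, and last the lid over the chamber's rim. Every part must sit level and fully home. Leave both mugs and the coffee jar standing where they are.

Things in the scene. Friction and masses are not known exactly. Their poses are not given: they have to be found in the camera images.
- white_mug: straight-sided white mug (pale green inside), 80 mm across, 91 mm high, loose, upright on the worktop; handle along the body's -y. Origin on its underside; the round part's axis is NOT through the origin but 16 mm to its +y, the handle's outer edge 56 mm to its -y. It carries the filter; it is not to be moved
- mug_mouth (a point): centre of the white mug's round mouth, level with its rim (90 mm above the worktop); the opening is about 66 mm across, the rim 78 mm outside; z up
- tapered_mug: the other mug, two-tone (white above, green below), standing upside down to dry, closed end up, 92 mm across below and narrower above, 93 mm high, loose; origin at the worktop (the round part's axis 18 mm to +y, handle along -y, to 64 mm). Not used: leave it
- coffee_jar: glass jar of coffee with a gold lid, 80x80 mm, 179 mm high, loose, origin at the centre of its underside. Not used: leave it
- plate: steel plate, z up, origin at the underside's centre. Spigot below 56 mm across, z 0-7 mm, chamfered: drops into the mug's mouth, the brim rests on the rim. Brim 94 mm across, z 7-10 mm. Seat ring on top z 10-20 mm, outside 62 mm (64 at its lip), inside 57 mm (59 at the lip), for the chamber, which stands on its floor at z 10 mm. Grip it from above across the ring's outside. 0.09 kg
- chamber: steel brewing chamber: open cup, outside 52 mm, inside 47 mm, 48 mm high, floor 3 mm thick, foot chamfered to 47 mm; z up, origin at the underside's centre. A wire ear stands out along body +x to 44 mm from the axis at z 12 to 35 mm: grip the cup across its y, fingers clear of the ear. 0.11 kg
- press: steel press: perforated disc 41 mm across, 5 mm thick (foot chamfered to 35 mm), upright stem 8 mm thick and, from z 41 to 61 mm, a round grip 12 mm across; z up, origin at the underside's centre, 61 mm high. Home on the chamber's floor, its top stands 16 mm above the chamber's rim. 0.06 kg
- lid: steel stepped cap with black knob, open side down; z up, origin at the lower edge's centre. Skirt outside 62 mm (64 at the edge), inside 57 (59 at the edge), 8 mm deep; the shoulder inside at z 8 rests on the chamber's rim (home: origin 40 mm above the chamber's). Cap above: 50 mm outside, 45 inside, hollow to z 27, covers the press's grip. Knob to grip: 15 mm across, z 36 to 46 mm. 0.08 kg
Things that resemble listed ones, but are neither listed nor needed, are in the scene too. Leave any green look-alike of the chamber alone. Of the things that look like the plate, take the one that is nearest to the robot's base at the start.

How it is judged:
By the outcome, as a careful person would: the job done as asked, in the order asked, and still so for the second after the job is handed in, with the robot touching nothing.
It also fails if it takes over 120 s, if anything falls off the work surface, if the arm or the gripper's body presses on something with over 40 N, if the wrist force passes 120 N, or if a joint passes its speed limit or range.

ROBOT

A 6-joint arm with a two-finger parallel gripper is mounted at the origin on a cart in front of the work surface, level with it; the furniture and walls round the work are solid. World frame = base frame: x ahead of the robot, y to its left, z up, the work surface at z = 0. Lengths are in m, angles in rad, forces in N, time in s.
With the tool pointing down it reaches from about 0.35 to 0.775 m from the base axis. Payload 7.3 kg.
Tool frame: the origin (TCP) lies at the centre of the arm's flange, where the gripper is bolted on; the fingertips stand 178 mm ahead of it and the grasp point (between the pads) lies 159 mm ahead of it (tip_extent is the distance from the TCP to the fingertips, in m); z points along the fingers, y is the line along which they close (so a half turn about z gives the same grasp; the last joint's range is limited). The gripper opens to 92 mm and grips with 3 to 60 N. Pads are 19 mm wide; open, the fingers measure 130 mm over their backs; the gripper's body (75 mm by 190 mm) begins 47 mm behind the grasp point.
Start: joints at [1.068, 0.342, 1.524, -0, 1.275, -0.146], TCP at [0.183, 0.492, 0.405] pointing down, gripper open.
Joint ranges: [-2.53, 2.53], [-0.77, 2.02], [0.04, 2.7], [-1, 4.14], [0.28, 2.66], [-3.11, 3.11]. Speed limits (rad/s): [2.57, 2.57, 3.14, 3.14, 3.14, 3.14].

INTERFACE

Orientations are given as [roll, pitch, yaw] about the fixed x, y, z axes, in that order (R = Rz(yaw) Ry(pitch) Rx(roll)).
In Python, from cell import * gives the robot as it stands.
- The arm moves only by the tool arm_command, never from a script. Its arguments are lists of equal length, an entry for each row: "xyz": the shift along the world's x, y, z in mm, a list of three; "spin": the turn about the world's z in degrees. In form: {"xyz": [[tx, ty, tz], ...], "spin": [spin, ...]}. A call has 1 to 20 rows; each row shifts and turns the commanded pose from where the row before left it; what a row does not reach is not made up. A row lasts 1/10 s, in which the tool goes at most 50 mm and 8.59 degrees, less where a joint would pass 70% of its speed; a pose out of reach is approached as far as the arm can. A call with a gripper value outside its range is refused whole. "jaw" is the opening, from -1 (shut) to 1 (fully open), set as the call begins (left out, the last holds). The fingers move at their own pace and stop on an object; "squeeze" is the grip in N (left out, the last holds). Time passes only in rows, so rows that do not move let the fingers close. It gives the time, the measured TCP pose, the force, the opening and the grip force at its end, in the units of the state.
- observe(): the state, without advancing time (a new reading comes with each control period).
- read_camera(name): name is "scene" or "top"; returns a dict with "img" (400x640x3 uint8, red, green, blue), "depth" (400x640 float32, m along the optical axis (not along the pixel's ray), 0 where there is no reading), "fx", "fy", "cx", "cy" (pixels), "world_from_camera" (4x4, takes a point from camera to world coordinates). Camera axes: x right, y up, looking along -z (the intrinsics and any distortion apply to the point x, -y, -z); pixel columns grow to the right and rows downward; lengths in m; the calibration is good to about 2 mm. A picture is of the moment at which its call begins.
- hand_in(): hands the job in; it is judged then, once.
The state is a dict: "time": time; "qpos": joint angles; "qvel": joint speeds; "joint_efforts": joint torques, N m; "tool_pos": TCP position; "tool_rot": TCP orientation; "contact_force": force on the tool from outside, world axes, zero at the start; "torque": the same for the moment, N m; "opening": finger opening in m; "grip_force": force on a finger pad.
Only numpy, scipy, OpenCV 4.12 (cv2) and the standard library are available. Lean on these libraries where they do the work, as an engineer would, in place of code of your own. Each camera call takes 0.05 s, during which the arm holds its last target. There are 200 camera calls.

## Working session

There is one attempt and no reset: what is moved stays moved. The work goes in short steps, Python scripts to look and compute and a tool call to move; the robot and the scene stay as the last step left them, time stands still between calls to the robot, and variables do not carry over. Pictures are saved under pics/ and viewed, at most 17 in all, crops included, and the job is handed in when it is done.

Besides the shell and the picture viewer there is one more tool, called after "Call:" as a command line: name --pt "numbers of a row" for each row, then --argument value for the rest. arm_command: Moves the arm, as the interface text tells. Its arguments: {"type":"object","properties":{"xyz":{"type":"array","items":{"type":"array","items":{"type":"number"}}},"spin":{"type":"array","items":{"type":"number"}},"jaw":{"type":"number"},"squeeze":{"type":"number"}},"required":["xyz","spin"]}

```bash
mkdir -p pics; python3 - <<'E'
from cell import *
import cv2,numpy as np
s=observe();print(s['time'],s['tool_pos'],s['tool_rot'],s['opening'])
for n in('scene','top'):
    c=read_camera(n);cv2.imwrite(f'pics/{n}0.png',c['img'][:,:,::-1]);np.savez(f'{n}0.npz',**c)
    print(n,c['fx'],c['cx'],c['cy'],c['world_from_camera'].round(3).tolist(),[k for k in c],(c['depth']>0).mean())
E
```

```text
0.0 [0.18328922 0.49182413 0.40404906] [-3.14006260e+00 -2.00330418e-04  2.78478059e+00] 0.09177982951436797
scene 386.2572791282033 324.76077056475106 201.64246085634255 [[0.717, 0.352, -0.601, 0.017], [-0.697, 0.348, -0.627, -0.727], [-0.011, 0.869, 0.495, 0.598], [0.0, 0.0, 0.0, 1.0]] ['img', 'depth', 'fx', 'fy', 'cx', 'cy', 'world_from_camera'] 0.995984375
top 380.64061200680214 319.7226494389279 193.22724465925853 [[-0.014, 0.997, -0.075, 0.523], [-1.0, -0.014, 0.007, -0.075], [0.006, 0.075, 0.997, 1.346], [0.0, 0.0, 0.0, 1.0]] ['img', 'depth', 'fx', 'fy', 'cx', 'cy', 'world_from_camera'] 0.995828125
```

View pics/scene0.png

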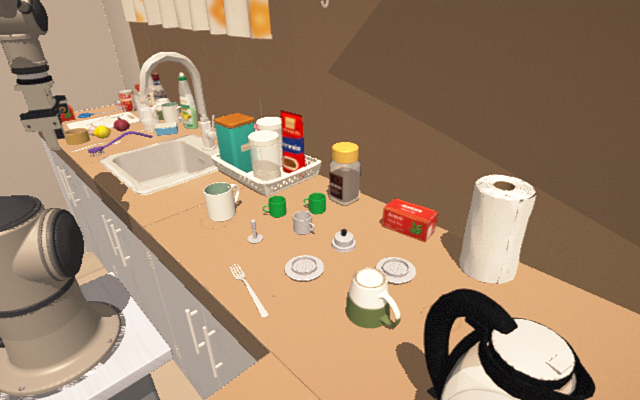

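View pics/top0.png

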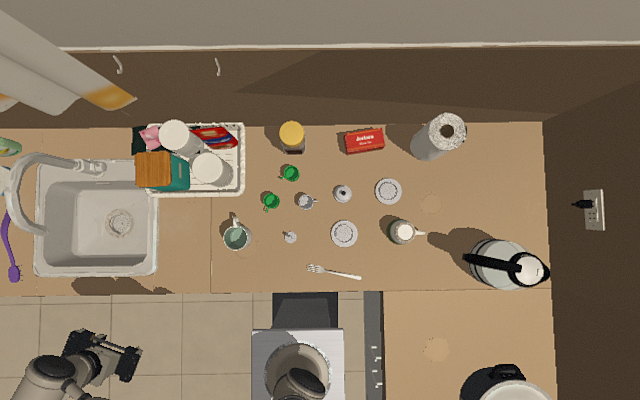

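The scene shows these, as scene pixel / top pixel:
- **Plate candidates:** (304,267)/(344,233) and (396,270)/(388,190). The first is nearer the base.
- **Chamber:** grey at (302,223)/(306,201). Green look-alikes are at top (271,200) and (291,173).
- **Press:** (255,232)/(290,237).
- **Lid:** (344,240)/(342,193).
- **White mug:** (220,201)/(237,236). The tapered mug is at (369,298)/(403,231).

```bash
cat > h.py <<'E'
import numpy as np,cv2
def xyz(c):
    v,u=np.mgrid[:400,:640];d=c['depth']
    p=np.stack([(u-c['cx'])/c['fx']*d,-(v-c['cy'])/c['fy']*d,-d],-1)
    T=c['world_from_camera'];return p@T[:3,:3].T+T[:3,3]
def ray(c,uv,z):
    uv=np.atleast_2d(uv).astype(float)
    p=np.stack([(uv[:,0]-c['cx'])/c['fx'],-(uv[:,1]-c['cy'])/c['fy'],-np.ones(len(uv))],-1)
    T=c['world_from_camera'];r=p@T[:3,:3].T;o=T[:3,3]
    return o+r*((z-o[2])/r[:,2])[:,None]
def pix(c,P):
    T=np.linalg.inv(c['world_from_camera']);p=np.atleast_2d(P)@T[:3,:3].T+T[:3,3]
    return np.stack([c['cx']-p[:,0]/p[:,2]*c['fx'],c['cy']+p[:,1]/p[:,2]*c['fy']],-1)
def circ(P):
    A=np.c_[2*P[:,:2],np.ones(len(P))];x=np.linalg.lstsq(A,(P[:,:2]**2).sum(1),rcond=None)[0]
    return x[:2],np.sqrt(x[2]+x[:2]@x[:2])
E
python3 - <<'E'
from h import *
t=dict(np.load('top0.npz'));s=dict(np.load('scene0.npz'))
for n,c in(('top',t),('scene',s)):
    P=xyz(c);z=P[...,2]
    tb=(abs(z)<.02)&(P[...,0]>.35)&(P[...,0]<.7)&(abs(P[...,1])<.25);print(n,'table z',np.median(z[tb]))
    m=((z>.005)&(z<.25)&(P[...,0]>.3)&(P[...,0]<.8)&(abs(P[...,1]-.0)<.36)).astype(np.uint8)
    k,l,st,ce=cv2.connectedComponentsWithStats(m)
    for i in range(1,k):
        if st[i,4]>40:
            q=P[l==i];print(ce[i].round(),st[i,4],q.min(0).round(3),q.max(0).round(3),np.median(c['img'][l==i],0))
    x0,y0,w,h=(215,150,220,120) if n=='top' else (190,170,250,170)
    cv2.imwrite(f'pics/{n}c.png',cv2.resize(c['img'][y0:y0+h,x0:x0+w,::-1],(w*16//5,h*16//5),interpolation=cv2.INTER_CUBIC))
E
```

```text
top table z 0.00019675214811798458
[214. 163.] 3106 [0.614 0.172 0.005] [0.8  0.36 0.22] [210. 200. 180.]
[293. 143.] 519 [ 0.76  -0.036  0.005] [0.8   0.043 0.187] [155. 122.  85.]
[363. 146.] 484 [ 0.759 -0.309  0.006] [ 0.8   -0.172  0.072] [185.  59.  45.]
[290. 174.] 125 [ 0.665 -0.011  0.005] [0.716 0.059 0.052] [ 42. 128.  61.]
[387. 191.] 493 [ 0.579 -0.36   0.005] [ 0.674 -0.279  0.025] [193. 186. 179.]
[342. 194.] 242 [ 0.588 -0.194  0.005] [ 0.652 -0.135  0.052] [182.  175.  167.5]
[270. 202.] 111 [0.559 0.059 0.005] [0.621 0.115 0.054] [ 35. 119.  55.]
[306. 202.] 93 [ 0.565 -0.078  0.005] [ 0.615 -0.01   0.052] [165. 154. 141.]
[237. 236.] 592 [0.435 0.156 0.005] [0.547 0.248 0.096] [130.5 133.  117. ]
[396. 232.] 392 [ 0.442 -0.36   0.005] [ 0.529 -0.312  0.098] [126. 119. 108.]
[344. 234.] 557 [ 0.434 -0.217  0.005] [ 0.528 -0.122  0.026] [198. 192. 185.]
[290. 237.] 64 [0.454 0.004 0.005] [0.489 0.039 0.064] [186.5 179.  173. ]
[338. 274.] 75 [ 0.327 -0.196  0.005] [ 0.363 -0.082  0.019] [209. 202. 187.]
scene table z -0.0015261605669892875
[273. 158.] 3357 [0.612 0.1
[... 200 characters left out ...]
16. 202.] 344 [ 0.663 -0.014  0.005] [0.717 0.051 0.049] [ 31. 147.  55.]
[276. 205.] 352 [0.557 0.056 0.005] [0.623 0.111 0.048] [ 30.  147.5  55. ]
[406. 221.] 1206 [ 0.756 -0.31   0.005] [ 0.8   -0.175  0.066] [196.  64.  43.]
[302. 222.] 404 [ 0.563 -0.081  0.005] [ 0.615 -0.01   0.05 ] [196. 178. 167.]
[253. 228.] 68 [0.463 0.013 0.005] [0.475 0.024 0.061] [191. 171. 160.]
[343. 240.] 378 [ 0.588 -0.196  0.005] [ 0.649 -0.136  0.048] [224.5 199.5 184.5]
[304. 267.] 788 [ 0.433 -0.216  0.005] [ 0.526 -0.122  0.02 ] [239. 226. 214.]
[378. 277.] 1217 [ 0.44  -0.36   0.005] [ 0.672 -0.281  0.094] [234. 219. 200.]
[251. 292.] 115 [ 0.328 -0.199  0.005] [ 0.357 -0.094  0.014] [251. 243. 228.]
```

View pics/topc.png

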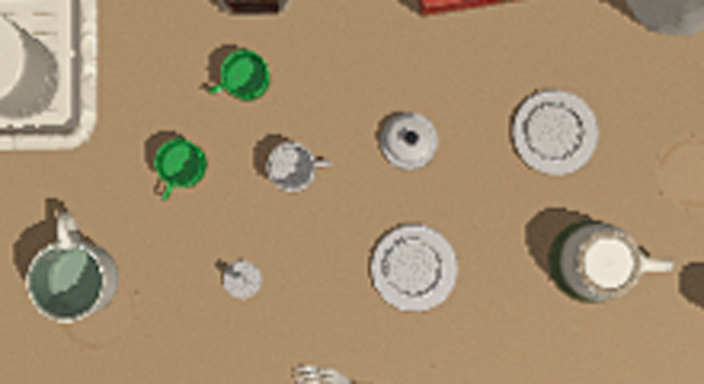

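View pics/scenec.png

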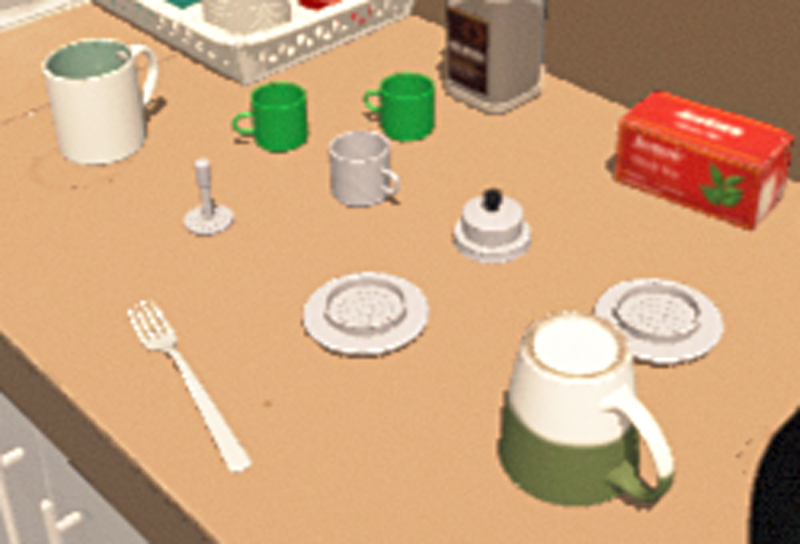

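```bash
cat > m.py <<'E'
from h import *
# name: (centre guess, radius window, z band of the outer edge)
O={'mug':((.487,.197),.065,(.084,.10)),'plate':((.48,-.17),.06,(.004,.016)),'ring':((.48,-.17),.04,(.0155,.03)),'chamber':((.59,-.035),.045,(.042,.056)),
'press':((.47,.021),.04,(.002,.012)),'ptop':((.47,.021),.03,(.05,.07)),'lid':((.62,-.165),.05,(.003,.014)),'knob':((.62,-.165),.03,(.04,.055))}
def run(c,names=O):
    P=xyz(c)
    for n in names:
        g,r,(a,b)=O[n];g=np.array(g)
        m=(np.hypot(P[...,0]-g[0],P[...,1]-g[1])<r)&(P[...,2]>a)&(P[...,2]<b);m2=m.astype(np.uint8)
        if m.sum()<3: print(n,'none');continue
        q=P[m];(cx,cy),R=cv2.minEnclosingCircle(q[:,:2].astype(np.float32))
        print(n,m.sum(),'enc',round(cx,4),round(cy,4),'R',round(R,4),'fit',[np.round(x,4) for x in circ(q)],'z',np.percentile(q[:,2],[5,50,95]).round(4))
E
python3 - <<'E'
from m import *
for n in('top','scene'):
    c=dict(np.load(n+'0.npz'));print(n);run(c)
    P=xyz(c);z=P[...,2];g=np.array([.59,-.036])
    m=(np.hypot(P[...,0]-.59,P[...,1]+.036)<.06)&(z>.01)&(z<.04)&(np.hypot(P[...,0]-.59,P[...,1]+.036)>.029);print('ear',P[m].round(3).tolist())
E
```

```text
top
mug 87 enc 0.4807 0.1964 R 0.0464 fit [array([0.4754, 0.1953]), np.float64(0.0389)] z [0.0845 0.0889 0.0935]
plate 533 enc 0.4819 -0.1698 R 0.0589 fit [array([ 0.4814, -0.1678]), np.float64(0.0345)] z [0.0053 0.01   0.0142]
ring 53 enc 0.4778 -0.1707 R 0.0362 fit [array([ 0.4805, -0.1674]), np.float64(0.0298)] z [0.0158 0.0196 0.0239]
chamber 36 enc 0.5913 -0.0351 R 0.0258 fit [array([ 0.5914, -0.0349]), np.float64(0.0245)] z [0.0432 0.0471 0.0508]
press 136 enc 0.4701 0.0207 R 0.0398 fit [array([0.4703, 0.0209]), np.float64(0.0245)] z [0.0022 0.0045 0.009 ]
ptop 9 enc 0.4705 0.0208 R 0.0047 fit [array([0.4705, 0.0209]), np.float64(0.0039)] z [0.0577 0.0617 0.0642]
lid 122 enc 0.6199 -0.1648 R 0.05 fit [array([ 0.6206, -0.1654]), np.float64(0.0359)] z [0.0032 0.0068 0.0123]
knob 13 enc 0.6204 -0.1641 R 0.007 fit [array([ 0.6204, -0.164 ]), np.float64(0.005)] z [0.0425 0.0471 0.051 ]
ear [[0.598, -0.075, 0.033], [0.595, -0.068, 0.035], [0.595, -0.071, 0.029], [0.595, -0.075, 0.024], [0.595, -0.078, 0.024]]
scene
mug 110 enc 0.4738 0.1948 R 0.0436 fit [array([0.4733, 0.1938]), np.f
[... 584 characters left out ...]
0515 0.0571 0.0609]
lid 139 enc 0.6181 -0.1665 R 0.0317 fit [array([ 0.6187, -0.1658]), np.float64(0.0276)] z [0.0041 0.0095 0.0129]
knob 23 enc 0.6183 -0.166 R 0.0075 fit [array([ 0.6181, -0.1667]), np.float64(0.0054)] z [0.0411 0.0457 0.048 ]
ear [[0.594, -0.066, 0.033], [0.596, -0.068, 0.033], [0.593, -0.066, 0.03], [0.594, -0.069, 0.031], [0.594, -0.074, 0.034], [0.594, -0.074, 0.03], [0.594, -0.078, 0.033], [0.594, -0.077, 0.029], [0.595, -0.08, 0.03], [0.595, -0.076, 0.024], [0.595, -0.08, 0.026], [0.594, -0.065, 0.016], [0.594, -0.078, 0.023], [0.594, -0.081, 0.024], [0.595, -0.068, 0.014], [0.596, -0.071, 0.016], [0.595, -0.076, 0.018], [0.596, -0.079, 0.019], [0.594, -0.073, 0.014]]
```

Call:
arm_command --pt "25 -30 0" --pt "25 -30 0" --pt "25 -30 0" --pt "25 -30 0" --pt "25 -30 0" --pt "11 -34 0" --pt "11 -34 0" --pt "11 -34 0" --pt "11 -34 0" --pt "11 -34 0" --pt "11 -34 0" --pt "11 -34 0" --pt "11 -34 0" --pt "11 -34 0" --pt "11 -34 0" --pt "11 -34 0" --pt "11 -34 0" --pt "11 -34 0" --pt "11 -34 0" --pt "11 -34 0" --spin '[0,0,0,0,0,0,0,0,0,0,0,0,0,0,0,0,0,0,0,0]' --jaw 1

```text
time: 2.1
tool_pos: [0.4735, -0.1695, 0.4044]
tool_rot: [3.141, -0.001, 2.785]
contact_force: [0.4, 0.2, -0.0]
opening: 0.0916
grip_force: 0.0
```

Call:
arm_command --pt "6 0 -30" --pt "0 0 -40" --pt "0 0 -40" --pt "0 0 -30" --pt "0 0 -20" --pt "0 0 -15" --pt "0 0 -10" --pt "0 0 -5" --pt "0 0 0" --pt "0 0 0" --spin '[0,0,0,0,0,0,0,0,0,0]' --jaw 0.7

```text
time: 3.1
tool_pos: [0.4796, -0.1682, 0.2153]
tool_rot: [-3.142, 0.001, 2.785]
contact_force: [0.0, 0.5, 0.5]
opening: 0.078
grip_force: 0.0
```

```bash
python3 - <<'E'
from cell import *
from h import *
for n,(x0,y0,w,h) in(('scene',(230,180,150,120)),):
    c=read_camera(n);cv2.imwrite(f'pics/g1.png',cv2.resize(c['img'][y0:y0+h,x0:x0+w,::-1],None,fx=5,fy=5,interpolation=cv2.INTER_CUBIC))
E
```

```text
(no output)
```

View pics/g1.png

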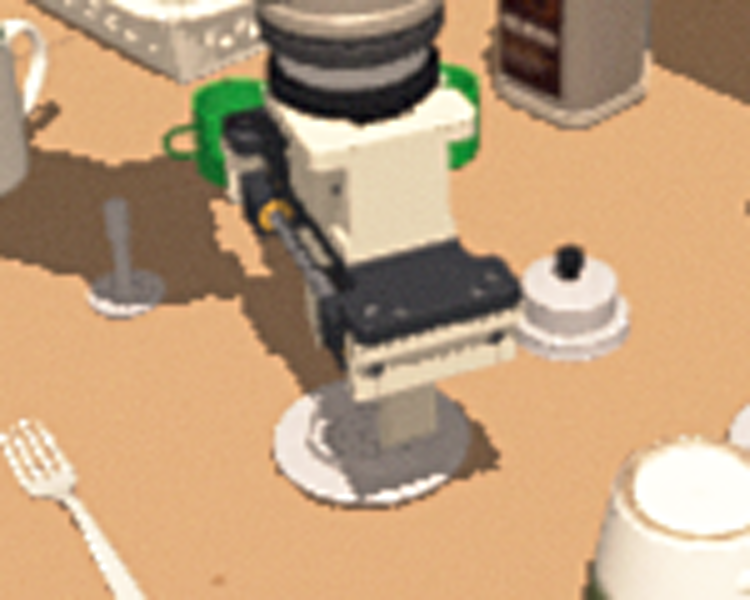

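The gripper (crop pixel ~(400,300)) is above the nearer plate (370,440), with the near finger outside the ring.

Call:
arm_command --pt "0 0 -10" --pt "0 0 -8" --pt "0 0 -4" --pt "0 0 -2" --pt "0 0 0" --pt "0 0 0" --spin '[0,0,0,0,0,0]'

```text
time: 3.75
tool_pos: [0.4794, -0.1681, 0.1908]
tool_rot: [3.141, 0.0, 2.785]
contact_force: [0.3, 0.1, 1.0]
opening: 0.0782
grip_force: 0.0
```

Call:
arm_command --pt "0 0 0" --pt "0 0 0" --pt "0 0 0" --pt "0 0 0" --pt "0 0 0" --pt "0 0 0" --pt "0 0 0" --pt "0 0 0" --spin '[0,0,0,0,0,0,0,0]' --jaw -1 --squeeze 20

```text
time: 4.55
tool_pos: [0.4794, -0.1681, 0.1909]
tool_rot: [3.142, 0.0, 2.785]
contact_force: [-0.4, 0.3, 3.6]
opening: 0.0613
grip_force: 20.0
```

Call:
arm_command --pt "0 0 5" --pt "0 0 15" --pt "0 0 30" --pt "0 0 40" --pt "0 0 40" --pt "0 0 20" --pt "0 0 0" --pt "0 0 0" --spin '[0,0,0,0,0,0,0,0]'

```text
time: 5.35
tool_pos: [0.479, -0.1679, 0.3402]
tool_rot: [3.141, -0.001, 2.785]
contact_force: [-0.5, -0.1, -1.1]
opening: 0.0613
grip_force: 20.0
```

```bash
python3 - <<'E'
from cell import *
from h import *
s=observe();print(s['tool_pos'],s['opening'],s['grip_force'])
c=read_camera('scene');x0,y0,w,h=(230,120,150,120);np.savez('s1.npz',**c)
cv2.imwrite(f'pics/g2.png',cv2.resize(c['img'][y0:y0+h,x0:x0+w,::-1],None,fx=5,fy=5,interpolation=cv2.INTER_CUBIC))
for n in('scene','top'):
    c=read_camera(n)
    P=xyz(c);t=s['tool_pos'];d=P-t
    m=(np.hypot(d[...,0],d[...,1])<.07)&(d[...,2]<-.174)&(d[...,2]>-.2);q=P[m]
    print(n,m.sum(),q.min(0)-t,q.max(0)-t,circ(q))
    print('plane',np.linalg.lstsq(np.c_[q[:,:2]-t[:2],np.ones(len(q))],q[:,2]-t[2],rcond=None)[0])
    print(cv2.minEnclosingCircle(q[:,:2].astype(np.float32)))
E
```

```text
[ 0.47899978 -0.16787141  0.34021854] 0.06131555374706237 19.999835923081264
scene 525 [-0.04723653 -0.0459724  -0.18566065] [ 0.04608768  0.04514385 -0.17402188] (array([ 0.47634456, -0.17227467]), np.float64(0.034437385759069454))
plane [-0.00241349  0.0082287  -0.1821549 ]
((0.47813570499420166, -0.16823934018611908), 0.04706036299467087)Traceback (most recent call last):
  File "<stdin>", line 10, in <module>
    return umr_minimum(a, axis, None, out, keepdims, initial, where)
ValueError: zero-size array to reduction operation minimum which has no identity
```

View pics/g2.png

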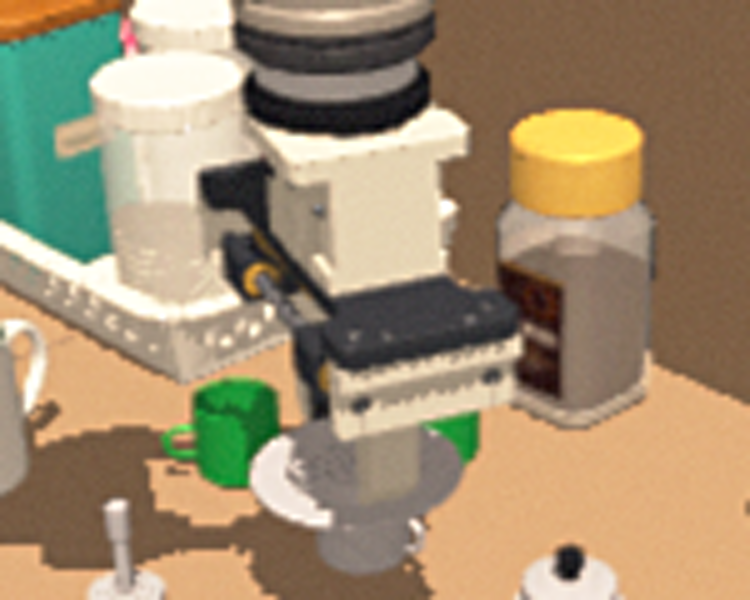

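The plate hangs level, centred under the gripper (crop (357,480)). Next it goes to the mug.

Call:
arm_command --pt "0 10 0" --pt "0 20 0" --pt "0 30 0" --pt "0 30 0" --pt "0 30 0" --pt "0 30 0" --pt "0 30 0" --pt "0 30 0" --pt "-4 30 0" --pt "0 30 0" --pt "0 30 0" --pt "0 30 0" --pt "0 20 0" --pt "0 12 0" --pt "0 0 0" --pt "0 0 0" --pt "0 0 0" --spin '[0,0,0,0,0,0,0,0,0,0,0,0,0,0,0,0,0]'

```text
time: 7.2
tool_pos: [0.4754, 0.1931, 0.3406]
tool_rot: [-3.141, -0.0, 2.784]
contact_force: [-0.3, 0.0, -0.3]
opening: 0.0613
grip_force: 20.0
```

```bash
python3 - <<'E'
from cell import *
from m import *
s=observe();t=s['tool_pos'];print(t)
c=read_camera('scene')
P=xyz(c);d=P-t
m=(np.hypot(d[...,0],d[...,1])<.07)&(d[...,2]<-.174)&(d[...,2]>-.2);q=P[m]
print(m.sum(),q.min(0)-t,q.max(0)-t,cv2.minEnclosingCircle(q[:,:2].astype(np.float32)))
run(c,['mug'])
x0,y0,w,h=(150,100,150,120)
cv2.imwrite(f'pics/g3.png',cv2.resize(c['img'][y0:y0+h,x0:x0+w,::-1],None,fx=5,fy=5,interpolation=cv2.INTER_CUBIC))
E
```

```text
[0.47538568 0.19313205 0.34059455]
291 [-0.04624234 -0.04767631 -0.18583323] [ 0.04503124  0.03996545 -0.174075  ] ((0.4744792580604553, 0.19144144654273987), 0.046633537858724594)
mug 104 enc 0.4738 0.1938 R 0.0422 fit [array([0.4733, 0.194 ]), np.float64(0.0387)] z [0.0846 0.0872 0.0896]
```

View pics/g3.png

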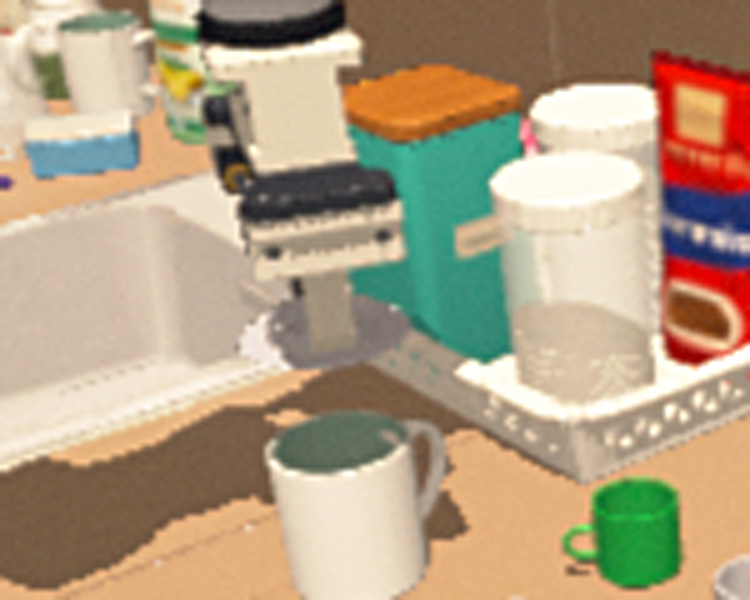

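The plate is held above the mug mouth (340,440), slightly off in x and y. I'll correct by (-1,+2) mm and lower.

Call:
arm_command --pt "-1 2 -10" --pt "0 0 -15" --pt "0 0 -15" --pt "0 0 -10" --pt "0 0 -6" --pt "0 0 -4" --pt "0 0 -2" --pt "0 0 0" --pt "0 0 0" --spin '[0,0,0,0,0,0,0,0,0]'

```text
time: 8.15
tool_pos: [0.4745, 0.196, 0.2791]
tool_rot: [3.141, 0.001, 2.785]
contact_force: [-0.1, 0.2, -1.7]
opening: 0.0612
grip_force: 20.0
```

Call:
arm_command --pt "0 0 -1" --pt "0 0 -1" --pt "0 0 -1" --pt "0 0 -1" --pt "0 0 0" --pt "0 0 0" --spin '[0,0,0,0,0,0]'

```text
time: 8.75
tool_pos: [0.4744, 0.1959, 0.2747]
tool_rot: [3.142, -0.0, 2.785]
contact_force: [-0.6, -0.1, -0.7]
opening: 0.0612
grip_force: 20.0
```

Call:
arm_command --pt "0 0 -0.5" --pt "0 0 -0.5" --pt "0 0 -0.5" --pt "0 0 0" --pt "0 0 0" --spin '[0,0,0,0,0]'

```text
time: 9.25
tool_pos: [0.4744, 0.196, 0.2741]
tool_rot: [3.141, 0.001, 2.785]
contact_force: [-1.8, -0.2, 6.8]
opening: 0.0613
grip_force: 20.0
```

Call:
arm_command --pt "0 0 0" --pt "0 0 0" --pt "0 0 0" --pt "0 0 0" --spin '[0,0,0,0]' --squeeze 3

```text
time: 9.65
tool_pos: [0.4745, 0.196, 0.2734]
tool_rot: [3.141, 0.001, 2.785]
contact_force: [-0.6, -0.2, 4.2]
opening: 0.0625
grip_force: 3.0
```

Call:
arm_command --pt "0 0 0" --pt "0 0 0" --pt "0 0 0" --pt "0 0 0" --pt "0 0 0" --pt "0 0 10" --pt "0 0 20" --pt "0 0 30" --pt "0 0 30" --pt "0 0 30" --pt "20 -40 0" --pt "20 -40 0" --pt "20 -40 0" --pt "20 -40 0" --pt "20 -40 0" --pt "16 -32 0" --pt "0 0 0" --pt "0 0 0" --spin '[0,0,0,0,0,0,0,0,0,0,-8,-8,-8,-8,-8,-8,-8,-7]' --jaw 0.7

```text
time: 11.45
tool_pos: [0.5906, -0.0375, 0.3936]
tool_rot: [3.141, -0.0, 1.677]
contact_force: [-0.4, 0.9, 0.4]
opening: 0.0782
grip_force: 0.0
```

```bash
python3 - <<'E'
from cell import *
from m import *
s=observe();t=s['tool_pos'];print(t,s['tool_rot'])
for n in('scene','top'):
    c=read_camera(n)
    P=xyz(c);d=P-np.array([.4745,.1945,0]);r=np.hypot(d[...,0],d[...,1])
    for a,b,R in((.08,.104,.06),(.1055,.12,.045)):
        m=(r<R)&(P[...,2]>a)&(P[...,2]<b);q=P[m]
        if len(q)>5: print(n,len(q),cv2.minEnclosingCircle(q[:,:2].astype(np.float32)),np.median(q[:,2]),circ(q))
    m=(r<.047)&(r>.034)&(P[...,2]>.085);q=P[m]
    if len(q)>5:print('plane',np.linalg.lstsq(np.c_[q[:,:2]-[.4745,.1945],np.ones(len(q))],q[:,2],rcond=None)[0])
    run(c,['chamber'])
    if n=='scene':
        x0,y0,w,h=(170,140,150,120)
        cv2.imwrite(f'pics/g4.png',cv2.resize(c['img'][y0:y0+h,x0:x0+w,::-1],None,fx=5,fy=5,interpolation=cv2.INTER_CUBIC))
E
```

```text
[ 0.59058223 -0.03754865  0.39359295] [ 3.14149557e+00 -4.50339607e-05  1.67729734e+00]
scene 463 ((0.47320130467414856, 0.19519822299480438), 0.04695753753185272) 0.09206383708480959 (array([0.47174532, 0.19076293]), np.float64(0.032827994541318954))
plane [0.01185545 0.0262139  0.09166777]
chamber 76 enc 0.5894 -0.0363 R 0.0276 fit [array([ 0.5902, -0.0365]), np.float64(0.0246)] z [0.0423 0.0455 0.0476]
top 634 ((0.4810102880001068, 0.19937442243099213), 0.05241416394710541) 0.09359707551011387 (array([0.47681959, 0.19645867]), np.float64(0.03338270434463519))
top 16 ((0.47610846161842346, 0.19617919623851776), 0.031190548092126846) 0.10692751474894457 (array([0.47600797, 0.19592498]), np.float64(0.029919579191304512))
plane [0.00110776 0.01171523 0.09338937]
chamber none
```

View pics/g4.png

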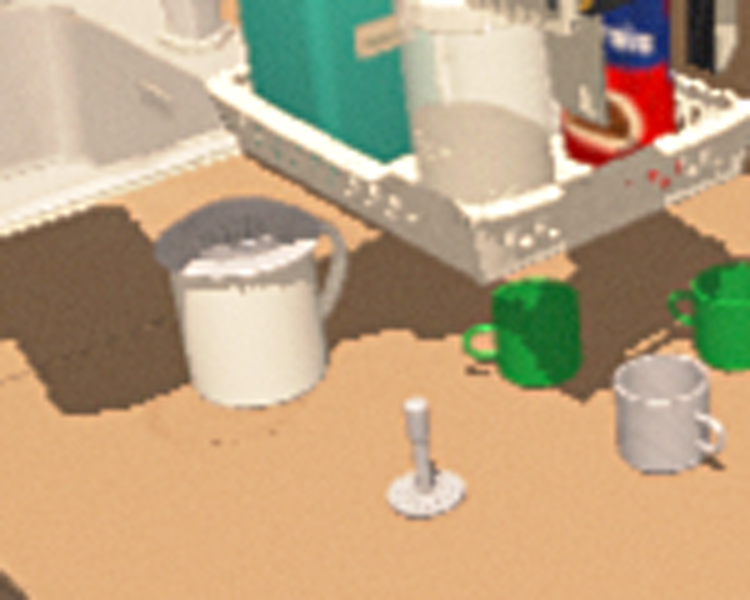

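The plate is on the mug (crop (245,245)) and appears seated: brim z about 0.092–0.093. The chamber is at crop (660,410), ear to the lower right, upright and untouched.

Call:
arm_command --pt "0 2 -20" --pt "0 0 -30" --pt "0 0 -40" --pt "0 0 -40" --pt "0 0 -25" --pt "0 0 -15" --pt "0 0 -10" --pt "0 0 -10" --pt "0 0 -5" --pt "0 0 -2" --pt "0 0 0" --pt "0 0 0" --spin '[0,0,0,0,0,0,0,0,0,0,0,0]'

```text
time: 12.75
tool_pos: [0.5906, -0.0341, 0.1969]
tool_rot: [3.14, 0.0, 1.685]
contact_force: [-0.9, -0.9, -0.1]
opening: 0.0778
grip_force: 0.0
```

Call:
arm_command --pt "0 0 0" --pt "0 0 0" --pt "0 0 0" --pt "0 0 0" --pt "0 0 0" --pt "0 0 0" --pt "0 0 0" --pt "0 0 0" --spin '[0,0,0,0,0,0,0,0]' --jaw -1 --squeeze 20

```text
time: 13.55
tool_pos: [0.5904, -0.0341, 0.1963]
tool_rot: [3.141, 0.0, 1.685]
contact_force: [-1.0, -0.8, 2.1]
opening: 0.0525
grip_force: 20.0
```

Call:
arm_command --pt "0 0 5" --pt "0 0 15" --pt "0 0 30" --pt "0 0 40" --pt "0 0 40" --pt "0 0 30" --pt "0 0 10" --pt "0 0 0" --pt "0 0 0" --spin '[0,0,0,0,0,0,0,0,0]'

```text
time: 14.45
tool_pos: [0.59, -0.034, 0.3644]
tool_rot: [-3.139, -0.001, 1.685]
contact_force: [-0.3, 0.2, -1.1]
opening: 0.0525
grip_force: 20.0
```

```bash
cat > inhand.py <<'E'
from cell import *
from h import *
from scipy.optimize import least_squares
def cyl(lo,hi,R,rmax):
    s=observe();t=np.array(s['tool_pos']);print('tcp',t.round(4))
    c=read_camera('scene');P=xyz(c);d=P-t
    m=(np.hypot(d[...,0],d[...,1])<rmax)&(d[...,2]>lo)&(d[...,2]<hi);q=d[m]
    f=lambda p:np.hypot(q[:,0]-p[0]-p[2]*(q[:,2]-lo),q[:,1]-p[1]-p[3]*(q[:,2]-lo))-R
    r=least_squares(f,[0,0,0,0],loss='soft_l1',f_scale=.002);r0=least_squares(lambda p:np.hypot(q[:,0]-p[0],q[:,1]-p[1])-R,[0,0],loss='soft_l1',f_scale=.002)
    print(m.sum(),'offset mm',(r0.x*1e3).round(2),'with tilt',r.x.round(4),'rms',np.sqrt(np.mean(r.fun**2)),'z',q[:,2].min(),q[:,2].max())
    return c
E
python3 - <<'E'
from inhand import *
c=cyl(-.190,-.178,.026,.036);cyl(-.192,-.16,.026,.031)
x0,y0,w,h=(230,100,150,120)
cv2.imwrite(f'pics/g5.png',cv2.resize(c['img'][y0:y0+h,x0:x0+w,::-1],None,fx=5,fy=5,interpolation=cv2.INTER_CUBIC))
c=dict(np.load('scene0.npz'));P=xyz(c);d=P-[.59,-.034,0]
m=(np.hypot(d[...,0],d[...,1])<.031)&(d[...,2]>.006)&(d[...,2]<.018);q=d[m]
from scipy.optimize import least_squares
print('start',least_squares(lambda p:np.hypot(q[:,0]-p[0],q[:,1]-p[1])-.026,[0,0],loss='soft_l1',f_scale=.002).x)
E
```

```text
tcp [ 0.59   -0.034   0.3644]
81 offset mm [-0.01 -1.25] with tilt [-0.0003 -0.0012  0.0518 -0.0211] rms 0.0018590139452779324 z -0.1899210705435822 -0.1780787062458461
tcp [ 0.59  -0.034  0.364]
226 offset mm [-0.38 -1.03] with tilt [ 0.0006 -0.0007 -0.0724 -0.0154] rms 0.0017712194602431833 z -0.19173279236340507 -0.16040581493780964
start [ 0.00142715 -0.0011604 ]
```

View pics/g5.png

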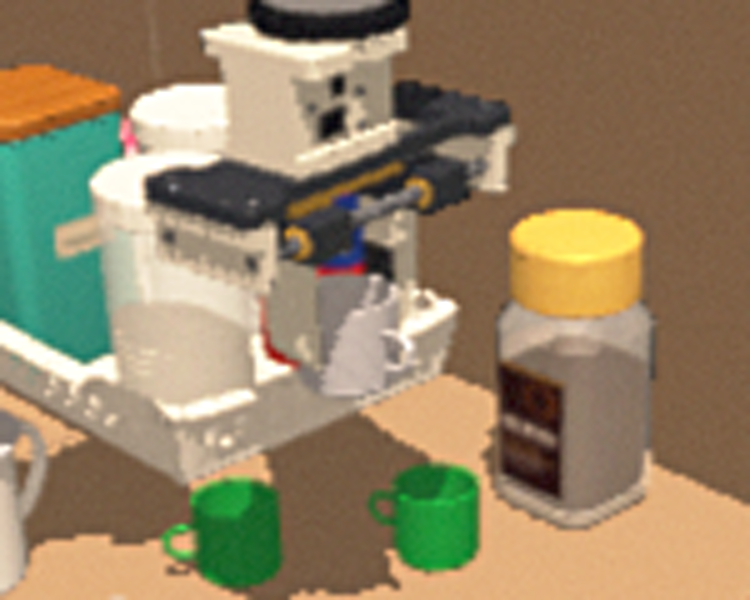

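The chamber is held upright (crop (350,340)) with its ear clear of the fingers. Moving it above the ring.

Call:
arm_command --pt "-10 20 0" --pt "-15 30 0" --pt "-15 30 0" --pt "-15 30 0" --pt "-15 30 0" --pt "-15 30 0" --pt "-15 30 0" --pt "-10 20 0" --pt "-6 10 -10" --pt "0 0 -20" --pt "0 0 -15" --pt "0 0 -5" --pt "0 0 0" --pt "0 0 0" --spin '[0,0,0,0,0,0,0,0,0,0,0,0,0,0]'

```text
time: 15.95
tool_pos: [0.4747, 0.1957, 0.3163]
tool_rot: [3.141, 0.0, 1.685]
contact_force: [0.2, -0.7, -1.2]
opening: 0.0523
grip_force: 20.0
```

```bash
python3 - <<'E'
from inhand import *
c=cyl(-.190,-.178,.026,.036);cyl(-.192,-.16,.026,.031)
P=xyz(c);d=P-np.array([.4745,.1955,0]);m=(np.hypot(d[...,0],d[...,1])<.06)&(P[...,2]>.087)&(P[...,2]<.097)
print(cv2.minEnclosingCircle(P[m][:,:2].astype(np.float32)))
m=(np.hypot(d[...,0],d[...,1])<.04)&(P[...,2]>.0985)&(P[...,2]<.106)
print(m.sum(),circ(P[m]),np.percentile(P[m][:,2],[5,50,95]))
x0,y0,w,h=(150,100,150,120)
cv2.imwrite(f'pics/g6.png',cv2.resize(c['img'][y0:y0+h,x0:x0+w,::-1],None,fx=5,fy=5,interpolation=cv2.INTER_CUBIC))
E
```

```text
tcp [0.4747 0.1957 0.3163]
66 offset mm [ 0.85 -1.36] with tilt [ 0.0014 -0.0031 -0.0781  0.2506] rms 0.0018958754051140484 z -0.1899424953081983 -0.17817410151120827
tcp [0.4747 0.1957 0.3166]
214 offset mm [ 1.19 -1.54] with tilt [ 0.0021 -0.0011 -0.0574 -0.0262] rms 0.0018873971689828785 z -0.19197408553041184 -0.16004576891125616
((0.47254976630210876, 0.19434033334255219), 0.0477684922516346)
44 (array([0.47458143, 0.19553834]), np.float64(0.029624166309741535)) [0.09900832 0.10035433 0.10189414]
```

View pics/g6.png

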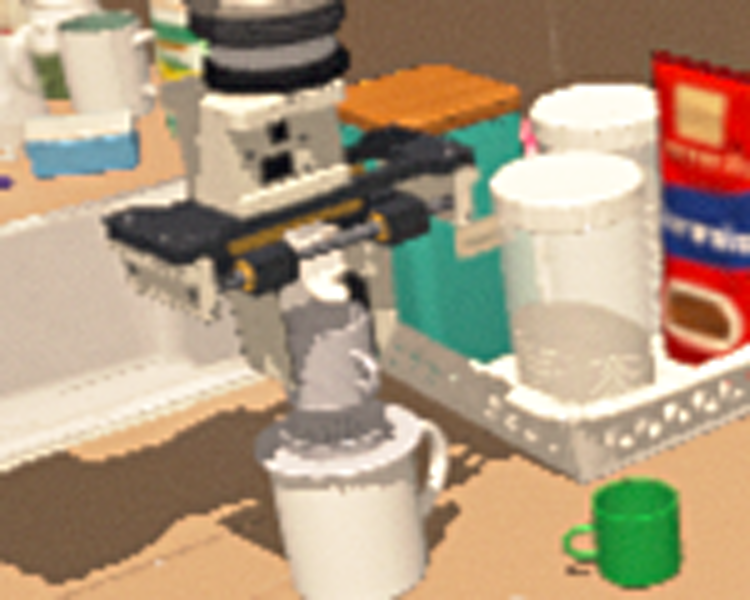

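Call:
arm_command --pt "-1 1 -4" --pt "0 0 -5" --pt "0 0 -4" --pt "0 0 -3" --pt "0 0 -2" --pt "0 0 -2" --pt "0 0 0" --pt "0 0 0" --spin '[0,0,0,0,0,0,0,0]'

```text
time: 16.85
tool_pos: [0.4734, 0.197, 0.2963]
tool_rot: [3.141, -0.0, 1.685]
contact_force: [-0.0, 0.1, -1.0]
opening: 0.0523
grip_force: 20.0
```

Call:
arm_command --pt "0 0 -1" --pt "0 0 -1" --pt "0 0 -1" --pt "0 0 -1" --pt "0 0 0" --pt "0 0 0" --spin '[0,0,0,0,0,0]'

```text
time: 17.45
tool_pos: [0.4734, 0.197, 0.2922]
tool_rot: [3.142, 0.0, 1.685]
contact_force: [-0.2, -0.5, -0.2]
opening: 0.0527
grip_force: 20.0
```

Inside the ring with no contact force. Last few mm.

Call:
arm_command --pt "0 0 -0.5" --pt "0 0 -0.5" --pt "0 0 -0.5" --pt "0 0 -0.5" --pt "0 0 0" --pt "0 0 0" --spin '[0,0,0,0,0,0]'

```text
time: 18.05
tool_pos: [0.4733, 0.1969, 0.2902]
tool_rot: [3.142, 0.0, 1.685]
contact_force: [-0.1, -0.8, -0.5]
opening: 0.0524
grip_force: 20.0
```

Call:
arm_command --pt "0 0 -0.5" --pt "0 0 -0.5" --pt "0 0 0" --spin '[0,0,0]'

```text
time: 18.35
tool_pos: [0.4734, 0.1969, 0.2896]
tool_rot: [3.141, 0.0, 1.685]
contact_force: [-1.9, -0.4, 3.5]
opening: 0.0524
grip_force: 20.0
```

Call:
arm_command --pt "0 0 0" --pt "0 0 0" --pt "0 0 0" --pt "0 0 0" --spin '[0,0,0,0]' --squeeze 3

```text
time: 18.75
tool_pos: [0.4734, 0.1969, 0.2894]
tool_rot: [3.141, 0.0, 1.685]
contact_force: [-1.3, -1.0, 4.5]
opening: 0.0527
grip_force: 3.0
```

Call:
arm_command --pt "0 0 0" --pt "0 0 0" --pt "0 0 0" --pt "0 0 0" --pt "0 0 0" --pt "0 0 5" --pt "0 0 15" --pt "0 0 30" --pt "0 0 30" --pt "0 0 20" --pt "0 -20 0" --pt "0 -30 0" --pt "-4 -30 0" --pt "0 -30 0" --pt "0 -30 0" --pt "0 -20 0" --pt "0 -17 0" --pt "0 0 0" --pt "0 0 0" --spin '[0,0,0,0,0,0,0,0,0,0,0,0,0,0,0,0,0,0,0]' --jaw 0.7

```text
time: 20.65
tool_pos: [0.4693, 0.0199, 0.3895]
tool_rot: [3.141, -0.0, 1.684]
contact_force: [-0.0, 1.1, -0.3]
opening: 0.078
grip_force: 0.0
```

```bash
python3 - <<'E'
from cell import *
from m import *
s=observe();print(s['tool_pos'])
for n in('scene','top'):
    c=read_camera(n);P=xyz(c);d=P-np.array([.4745,.1955,0]);r=np.hypot(d[...,0],d[...,1])
    m=(r<.035)&(P[...,2]>.135)&(P[...,2]<.15)
    q=P[m]
    if len(q)>4: print(n,len(q),circ(q),np.percentile(q[:,2],[5,50,95]),'plane',np.linalg.lstsq(np.c_[q[:,:2]-[.4745,.1955],np.ones(len(q))],q[:,2],rcond=None)[0])
    run(c,['press','ptop'])
    if n=='scene':
        x0,y0,w,h=(170,130,150,120)
        cv2.imwrite(f'pics/g7.png',cv2.resize(c['img'][y0:y0+h,x0:x0+w,::-1],None,fx=5,fy=5,interpolation=cv2.INTER_CUBIC))
E
```

```text
[0.46931206 0.01994112 0.38950414]
scene 75 (array([0.4736357 , 0.19472146]), np.float64(0.0246704849046037)) [0.1352004  0.13784185 0.14057608] plane [ 0.00725356 -0.00129123  0.13781262]
press 99 enc 0.4701 0.019 R 0.0216 fit [array([0.4694, 0.0194]), np.float64(0.0146)] z [0.0022 0.0037 0.0067]
ptop 18 enc 0.4682 0.0176 R 0.0048 fit [array([0.4681, 0.0182]), np.float64(0.0039)] z [0.0512 0.0577 0.0604]
top 49 (array([0.47483908, 0.19531643]), np.float64(0.02426239488611637)) [0.13629868 0.14037343 0.14383594] plane [ 0.02255441 -0.02742822  0.14039837]
press none
ptop none
```

View pics/g7.png

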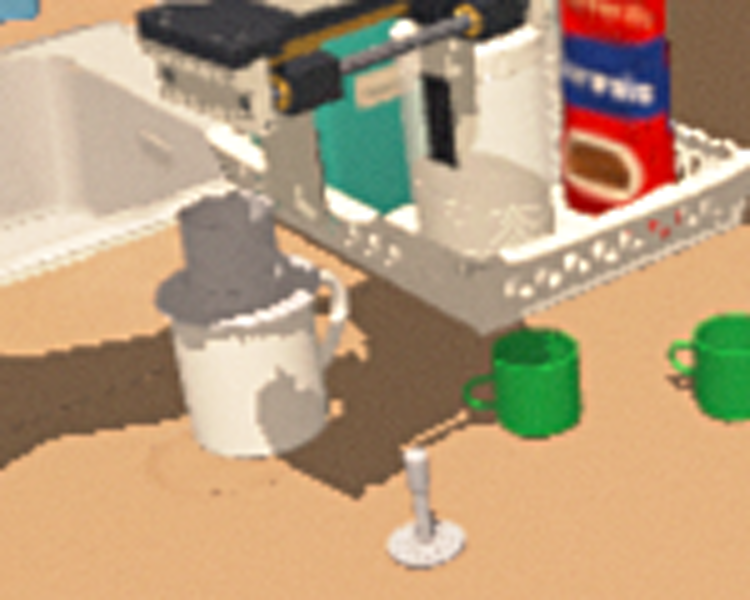

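The chamber stands in the ring, rim at about 0.141 once the camera bias is removed, so it is home. The press is at crop (425,510), under the open gripper.

Call:
arm_command --pt "0 0 -20" --pt "0 0 -30" --pt "0 0 -30" --pt "0 0 -30" --pt "0 0 -20" --pt "0 0 -15" --pt "0 0 -10" --pt "0 0 -5" --pt "0 0 -3" --pt "0 0 0" --pt "0 0 0" --spin '[0,0,0,0,0,0,0,0,0,0,0]' --jaw 0

```text
time: 21.85
tool_pos: [0.4696, 0.02, 0.2268]
tool_rot: [3.14, 0.0, 1.685]
contact_force: [1.2, 0.3, 0.5]
opening: 0.0462
grip_force: 0.0
```

Call:
arm_command --pt "0 0 0" --pt "0 0 0" --pt "0 0 0" --pt "0 0 0" --pt "0 0 0" --pt "0 0 0" --pt "0 0 0" --pt "0 0 0" --pt "0 0 0" --spin '[0,0,0,0,0,0,0,0,0]' --jaw -1 --squeeze 15

```text
time: 22.75
tool_pos: [0.4694, 0.0199, 0.2263]
tool_rot: [3.141, 0.0, 1.685]
contact_force: [0.5, 0.1, 0.5]
opening: 0.0112
grip_force: 15.0
```

Call:
arm_command --pt "0 0 5" --pt "0 0 15" --pt "0 0 30" --pt "0 0 40" --pt "0 0 40" --pt "0 0 20" --pt "0 0 10" --pt "0 0 0" --pt "0 0 0" --spin '[0,0,0,0,0,0,0,0,0]'

```text
time: 23.65
tool_pos: [0.469, 0.02, 0.3851]
tool_rot: [-3.14, -0.0, 1.685]
contact_force: [-0.2, -0.1, -1.5]
opening: 0.0111
grip_force: 15.0
```

```bash
python3 - <<'E'
from cell import *
from h import *
s=observe();t=np.array(s['tool_pos']);print(t)
c=read_camera('scene');P=xyz(c);d=P-t;r=np.hypot(d[...,0],d[...,1])
m=(r<.035)&(d[...,2]<-.212)&(d[...,2]>-.24);q=d[m]
print(m.sum(),cv2.minEnclosingCircle(q[:,:2].astype(np.float32)*1000),np.percentile(q[:,2],[5,50,95]),'plane',np.linalg.lstsq(np.c_[q[:,:2],np.ones(len(q))],q[:,2],rcond=None)[0])
E
```

```text
[0.46900468 0.01997684 0.38511232]
112 ((-0.19774392247200012, 0.14609377086162567), 21.399127960205078) [-0.22564532 -0.22284366 -0.21884805] plane [ 0.01782066  0.0432764  -0.22244076]
```

Call:
arm_command --pt "0 10 10" --pt "0 20 5" --pt "0 30 0" --pt "5 30 0" --pt "0 30 0" --pt "0 25 0" --pt "0 20 0" --pt "0 10 0" --pt "0 0 0" --pt "0 0 0" --pt "0 0 0" --spin '[0,0,0,0,0,0,0,0,0,0,0]'

```text
time: 24.8
tool_pos: [0.4744, 0.1942, 0.4012]
tool_rot: [-3.141, 0.0, 1.684]
contact_force: [0.0, -0.6, -0.6]
opening: 0.0113
grip_force: 15.0
```

```bash
python3 - <<'E'
from cell import *
from h import *
s=observe();t=np.array(s['tool_pos']);print(t)
c=read_camera('scene');P=xyz(c);d=P-t;r=np.hypot(d[...,0],d[...,1])
m=(r<.035)&(d[...,2]<-.212)&(d[...,2]>-.24);q=d[m]
print(m.sum(),cv2.minEnclosingCircle(q[:,:2].astype(np.float32)*1000),np.percentile(q[:,2],[5,50,95]))
d=P-np.array([.4745,.1955,0]);r=np.hypot(d[...,0],d[...,1]);m=(r<.035)&(P[...,2]>.134)&(P[...,2]<.143)
print(m.sum(),circ(P[m]))
x0,y0,w,h=(150,90,150,120)
cv2.imwrite(f'pics/g8.png',cv2.resize(c['img'][y0:y0+h,x0:x0+w,::-1],None,fx=5,fy=5,interpolation=cv2.INTER_CUBIC))
E
```

```text
[0.4744173  0.19420607 0.40119121]
86 ((0.4319579303264618, -1.4942306280136108), 22.57965087890625) [-0.22576017 -0.22290689 -0.21673872]
85 (array([0.47373033, 0.19404068]), np.float64(0.024707650735549768))
```

View pics/g8.png

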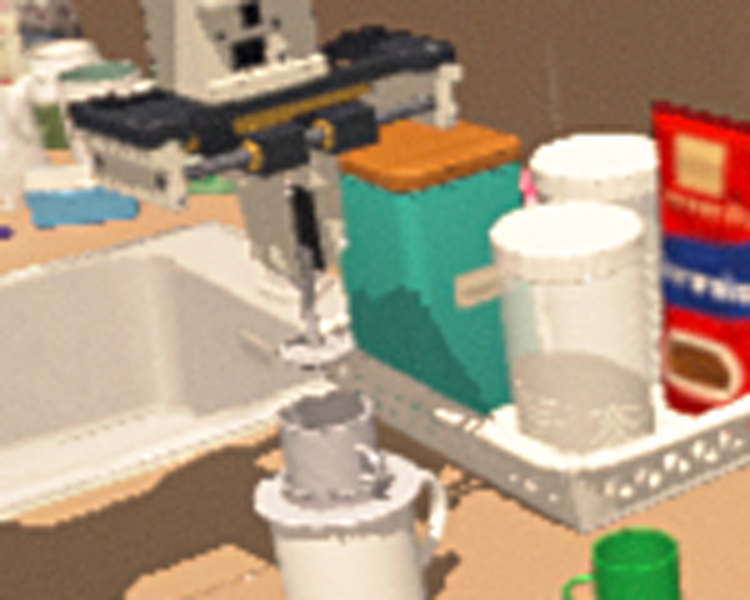

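The press is level above the chamber mouth (crop (315,350), mouth (328,410)). Lowering it inside.

Call:
arm_command --pt "-0.5 1 -10" --pt "0 0 -10" --pt "0 0 -8" --pt "0 0 -6" --pt "0 0 -6" --pt "0 0 -6" --pt "0 0 -6" --pt "0 0 -6" --pt "0 0 -6" --pt "0 0 -5" --pt "0 0 -3" --pt "0 0 0" --pt "0 0 0" --spin '[0,0,0,0,0,0,0,0,0,0,0,0,0]'

```text
time: 26.15
tool_pos: [0.4739, 0.196, 0.3294]
tool_rot: [3.141, -0.0, 1.685]
contact_force: [-0.2, -1.0, -0.5]
opening: 0.0113
grip_force: 15.0
```

Call:
arm_command --pt "0 0 -1.5" --pt "0 0 -1" --pt "0 0 -1" --pt "0 0 -1" --pt "0 0 -0.5" --pt "0 0 0" --pt "0 0 0" --spin '[0,0,0,0,0,0,0]'

```text
time: 26.85
tool_pos: [0.4739, 0.196, 0.3242]
tool_rot: [3.142, 0.0, 1.685]
contact_force: [-1.2, 0.7, 0.1]
opening: 0.0105
grip_force: 15.0
```

Call:
arm_command --pt "0 0 -0.5" --pt "0 0 -0.5" --pt "0 0 -0.5" --pt "0 0 0" --pt "0 0 0" --spin '[0,0,0,0,0]'

```text
time: 27.35
tool_pos: [0.4738, 0.1959, 0.3227]
tool_rot: [3.142, 0.0, 1.685]
contact_force: [0.3, -0.1, -0.9]
opening: 0.0112
grip_force: 15.0
```

Call:
arm_command --pt "0 0 -0.5" --pt "0 0 0" --pt "0 0 0" --spin '[0,0,0]'

```text
time: 27.65
tool_pos: [0.4739, 0.1959, 0.3225]
tool_rot: [3.141, 0.0, 1.685]
contact_force: [-1.2, -0.8, 2.4]
opening: 0.0109
grip_force: 15.0
```

Call:
arm_command --pt "0 0 0" --pt "0 0 0" --pt "0 0 0" --pt "0 0 0" --pt "0 0 0" --pt "0 0 5" --pt "0 0 15" --pt "0 0 25" --pt "0 0 25" --pt "10 -25 0" --pt "14 -35 0" --pt "14 -35 0" --pt "14 -35 0" --pt "14 -35 0" --pt "14 -35 0" --pt "14 -35 0" --pt "14 -35 0" --pt "14 -35 0" --pt "14 -35 0" --spin '[0,0,0,0,0,0,0,0,0,0,0,0,0,0,0,0,0,0,0]' --jaw 0

```text
time: 29.55
tool_pos: [0.6102, -0.1456, 0.3927]
tool_rot: [3.141, 0.0, 1.685]
contact_force: [-0.7, 0.5, 0.2]
opening: 0.0463
grip_force: 0.0
```

Call:
arm_command --pt "9 -20 0" --pt "0 0 0" --pt "0 0 0" --spin '[0,0,0]'

```text
time: 29.85
tool_pos: [0.6187, -0.1642, 0.392]
tool_rot: [-3.141, -0.001, 1.684]
contact_force: [0.3, 0.2, 0.8]
opening: 0.0462
grip_force: 0.0
```

```bash
python3 - <<'E'
from cell import *
from m import *
s=observe();print(s['tool_pos'])
for n in('scene','top'):
    c=read_camera(n);P=xyz(c);d=P-np.array([.4742,.195,0]);r=np.hypot(d[...,0],d[...,1])
    for R,a,b in((.02,.15,.17),(.035,.133,.146)):
        q=P[(r<R)&(P[...,2]>a)&(P[...,2]<b)]
        if len(q)>3: print(n,len(q),q[:,:2].mean(0),circ(q),np.percentile(q[:,2],[5,50,95]))
    run(c,['lid','knob'])
    if n=='scene':
        x0,y0,w,h=(150,90,200,160)
        cv2.imwrite(f'pics/g9.png',cv2.resize(c['img'][y0:y0+h,x0:x0+w,::-1],None,fx=3.7,fy=3.7,interpolation=cv2.INTER_CUBIC))
E
```

```text
[ 0.61873634 -0.16418508  0.39202846]
scene 13 [0.47312231 0.19388707] (array([0.47384286, 0.19500879]), np.float64(0.004737301449412577)) [0.15093088 0.15429503 0.15654225]
scene 100 [0.47187388 0.19216334] (array([0.47339155, 0.19415597]), np.float64(0.02283891697150189)) [0.13386973 0.13758751 0.14302707]
lid 136 enc 0.6184 -0.1667 R 0.0314 fit [array([ 0.6188, -0.1661]), np.float64(0.0277)] z [0.0033 0.0095 0.0124]
knob 23 enc 0.6167 -0.167 R 0.0082 fit [array([ 0.6173, -0.1665]), np.float64(0.0056)] z [0.0406 0.0462 0.0487]
top 14 [0.4754301  0.19582396] (array([0.4753069 , 0.19611158]), np.float64(0.0043987398388544525)) [0.15299993 0.15722084 0.15900566]
top 55 [0.47444088 0.19410038] (array([0.47494837, 0.19531413]), np.float64(0.023853209143850987)) [0.13457359 0.14010741 0.14388081]
lid 30 enc 0.6097 -0.1401 R 0.0289 fit [array([ 0.6121, -0.1464]), np.float64(0.019)] z [0.0032 0.0086 0.0135]
knob none
```

View pics/g9.png

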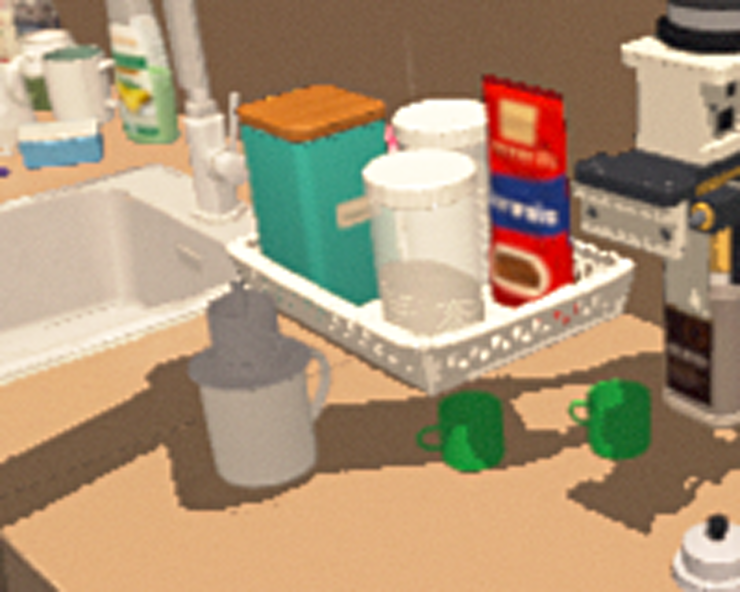

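The press stands in the chamber (stem visible at crop (238,290), its top at about 0.157, which is home). The lid is at crop (715,555).

Call:
arm_command --pt "0 -1 -20" --pt "0 0 -35" --pt "0 0 -35" --pt "0 0 -30" --pt "0 0 -20" --pt "0 0 -15" --pt "0 0 -12" --pt "0 0 -8" --pt "0 0 -4" --pt "0 0 0" --pt "0 0 0" --spin '[0,0,0,0,0,0,0,0,0,0,0]'

```text
time: 31.05
tool_pos: [0.6191, -0.1651, 0.214]
tool_rot: [3.14, 0.001, 1.685]
contact_force: [-0.7, 0.5, 0.8]
opening: 0.046
grip_force: 0.0
```

Call:
arm_command --pt "0 0 0" --pt "0 0 0" --pt "0 0 0" --pt "0 0 0" --pt "0 0 0" --pt "0 0 0" --pt "0 0 0" --pt "0 0 0" --pt "0 0 0" --spin '[0,0,0,0,0,0,0,0,0]' --jaw -1 --squeeze 20

```text
time: 31.95
tool_pos: [0.6189, -0.1651, 0.2133]
tool_rot: [3.141, 0.0, 1.685]
contact_force: [-0.5, -0.2, 0.7]
opening: 0.0136
grip_force: 20.0
```

Call:
arm_command --pt "0 0 5" --pt "0 0 15" --pt "0 0 30" --pt "0 0 40" --pt "0 0 40" --pt "0 0 30" --pt "0 0 15" --pt "0 0 0" --pt "0 0 0" --spin '[0,0,0,0,0,0,0,0,0]'

```text
time: 32.85
tool_pos: [0.6186, -0.1649, 0.3884]
tool_rot: [3.141, 0.0, 1.685]
contact_force: [-0.4, 0.7, -0.2]
opening: 0.0141
grip_force: 20.0
```

```bash
cat > lid.py <<'E'
from cell import *
from h import *
s=observe();t=np.array(s['tool_pos']);print(t,s['tool_rot'])
c=read_camera('scene');P=xyz(c);d=P-t;r=np.hypot(d[...,0],d[...,1])
m=(r<.05)&(d[...,2]<-.199)&(d[...,2]>-.225);q=d[m]
print(m.sum(),cv2.minEnclosingCircle(q[:,:2].astype(np.float32)*1000),np.percentile(q[:,2],[1,50,99]))
d=P-np.array([.4742,.195,0]);r=np.hypot(d[...,0],d[...,1]);m=(r<.035)&(P[...,2]>.134)&(P[...,2]<.143)
if m.sum()>9:print(m.sum(),circ(P[m]))
E
python3 lid.py
```

```text
[ 0.61857821 -0.16493928  0.38835671] [3.14142517e+00 5.46964073e-05 1.68526004e+00]
200 ((-1.4127299785614014, -2.102292060852051), 31.346220016479492) [-0.21380507 -0.20485974 -0.19911272]
83 (array([0.47376375, 0.19428392]), np.float64(0.023207728273008113))
```

Call:
arm_command --pt "-5 15 15" --pt "-14 35 5" --pt "-14 35 0" --pt "-14 35 0" --pt "-14 35 0" --pt "-14 35 0" --pt "-14 35 0" --pt "-14 35 0" --pt "-14 35 0" --pt "-12 31 0" --pt "-8 21 0" --pt "-5 10 0" --pt "-2 5 0" --pt "0 0 0" --pt "0 0 0" --pt "0 0 0" --spin '[0,0,0,0,0,0,0,0,0,0,0,0,0,0,0,0]'

```text
time: 34.5
tool_pos: [0.4753, 0.1961, 0.4082]
tool_rot: [-3.142, 0.0, 1.684]
contact_force: [-0.7, 0.5, -0.8]
opening: 0.0136
grip_force: 20.0
```

```bash
cat >> lid.py <<'E'
x0,y0,w,h=(150,70,150,120)
cv2.imwrite(f'pics/g10.png',cv2.resize(c['img'][y0:y0+h,x0:x0+w,::-1],None,fx=5,fy=5,interpolation=cv2.INTER_CUBIC))
E
python3 lid.py
```

```text
[0.47526689 0.19611137 0.40817396] [-3.14157169e+00  2.67541192e-04  1.68390262e+00]
155 ((-1.3126022815704346, -3.1408777236938477), 31.136280059814453) [-0.21416845 -0.20518255 -0.19958835]
89 (array([0.4733734 , 0.19451324]), np.float64(0.02264874601340302))
```

View pics/g10.png

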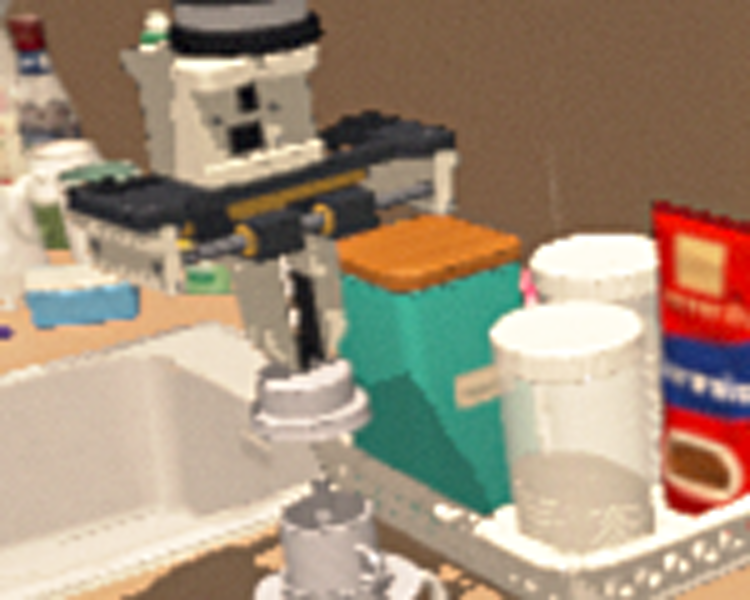

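The lid (crop (310,405)) is level above the chamber (325,520), and the press grip is visible. Lowering with a +1 mm y correction.

Call:
arm_command --pt "0 1 -10" --pt "0 0 -10" --pt "0 0 -8" --pt "0 0 -8" --pt "0 0 -6" --pt "0 0 -4" --pt "0 0 -3" --pt "0 0 -2" --pt "0 0 -1" --pt "0 0 -1" --pt "0 0 0" --spin '[0,0,0,0,0,0,0,0,0,0,0]'

```text
time: 35.65
tool_pos: [0.4748, 0.198, 0.3553]
tool_rot: [3.141, -0.0, 1.685]
contact_force: [0.3, -0.3, 0.1]
opening: 0.0136
grip_force: 20.0
```

Call:
arm_command --pt "0 0 -1" --pt "0 0 -1" --pt "0 0 -1" --pt "0 0 -1" --pt "0 0 0" --pt "0 0 0" --spin '[0,0,0,0,0,0]'

```text
time: 36.25
tool_pos: [0.4748, 0.1979, 0.3512]
tool_rot: [-3.141, 0.0, 1.685]
contact_force: [-0.1, 0.4, -2.1]
opening: 0.0135
grip_force: 20.0
```

No contact, and the skirt edge is below the rim. Continuing.

Call:
arm_command --pt "0 0 -1" --pt "0 0 -1" --pt "0 0 -1" --pt "0 0 -0.5" --pt "0 0 0" --pt "0 0 0" --spin '[0,0,0,0,0,0]'

```text
time: 36.85
tool_pos: [0.4748, 0.1979, 0.3477]
tool_rot: [-3.141, 0.0, 1.685]
contact_force: [-0.1, -0.7, -0.8]
opening: 0.0136
grip_force: 20.0
```

Call:
arm_command --pt "0 0 -0.5" --pt "0 0 -0.5" --pt "0 0 0" --pt "0 0 0" --spin '[0,0,0,0]'

```text
time: 37.25
tool_pos: [0.4748, 0.1979, 0.3467]
tool_rot: [3.142, 0.0, 1.685]
contact_force: [-0.1, -1.2, -1.0]
opening: 0.0138
grip_force: 20.0
```

Call:
arm_command --pt "0 0 -0.5" --pt "0 0 -0.5" --pt "0 0 0" --pt "0 0 0" --spin '[0,0,0,0]'

```text
time: 37.65
tool_pos: [0.4749, 0.1979, 0.3461]
tool_rot: [3.141, 0.0, 1.685]
contact_force: [-0.3, -1.0, 3.6]
opening: 0.0139
grip_force: 20.0
```

Contact at the expected height. Releasing and retreating.

Call:
arm_command --pt "0 0 0" --pt "0 0 0" --pt "0 0 0" --pt "0 0 0" --pt "0 0 0" --pt "0 0 5" --pt "0 0 15" --pt "0 0 25" --pt "0 0 25" --pt "0 -30 0" --pt "0 -40 0" --pt "0 -40 0" --pt "0 -40 0" --pt "0 -40 0" --pt "0 0 0" --pt "0 0 0" --spin '[0,0,0,0,0,0,0,0,0,0,0,0,0,0,0,0]' --jaw 0

```text
time: 39.25
tool_pos: [0.4748, 0.0074, 0.4161]
tool_rot: [3.141, -0.0, 1.683]
contact_force: [-0.4, 0.3, -0.3]
opening: 0.0458
grip_force: 0.0
```

```bash
python3 - <<'E'
from cell import *
from h import *
s=observe();print(s['time'],s['tool_pos'])
for n in('scene','top'):
    c=read_camera(n);P=xyz(c);d=P-np.array([.4745,.1955,0]);r=np.hypot(d[...,0],d[...,1])
    for a,b,R in((.17,.19,.02),(.158,.167,.03),(.136,.146,.04),(.086,.098,.055)):
        q=P[(r<R)&(P[...,2]>a)&(P[...,2]<b)]
        if len(q)>6: print(n,a,len(q),cv2.minEnclosingCircle(q[:,:2].astype(np.float32)),np.percentile(q[:,2],[5,50,95]),'plane',np.linalg.lstsq(np.c_[q[:,:2]-[.4745,.1955],np.ones(len(q))],q[:,2],rcond=None)[0])
    if n=='scene':
        x0,y0,w,h=(170,120,110,110)
        cv2.imwrite(f'pics/g11.png',cv2.resize(c['img'][y0:y0+h,x0:x0+w,::-1],None,fx=5,fy=5,interpolation=cv2.INTER_CUBIC))
E
```

```text
39.25 [0.47483556 0.00739273 0.41605082]
scene 0.17 26 ((0.47427770495414734, 0.19397839903831482), 0.008226227946579456) [0.17054744 0.17706545 0.17914585] plane [0.24773455 0.15935313 0.17655906]
scene 0.158 103 ((0.47348666191101074, 0.19351130723953247), 0.02486984245479107) [0.15875889 0.1608013  0.16293839] plane [0.02065906 0.04377694 0.16108494]
scene 0.136 106 ((0.47543013095855713, 0.1941373646259308), 0.03321525827050209) [0.13679975 0.14130018 0.14555487] plane [0.03505113 0.04335183 0.14197949]
scene 0.086 227 ((0.4746529757976532, 0.19703811407089233), 0.047198016196489334) [0.08942605 0.09183395 0.09637193] plane [0.0093336  0.00562166 0.0922396 ]
top 0.17 21 ((0.47772061824798584, 0.19582414627075195), 0.009350060485303402) [0.17056992 0.17934688 0.18186312] plane [-0.12307013  0.19763265  0.17863227]
top 0.158 174 ((0.47665882110595703, 0.19627203047275543), 0.025423631072044373) [0.1595012  0.16296826 0.16630483] plane [0.00358424 0.00188308 0.16285604]
top 0.136 79 ((0.47603753209114075, 0.19721178710460663), 0.03144700452685356) [0.13868106 0.14338805 0.14580018] plane [-0.01153543  0.02738495  0.14319437]
top 0.086 192 ((0.47586381435394287, 0.19689595699310303), 0.04714779183268547) [0.08905353 0.09354948 0.09688955] plane [ 0.0020622  -0.0107982   0.09333572]
```

View pics/g11.png

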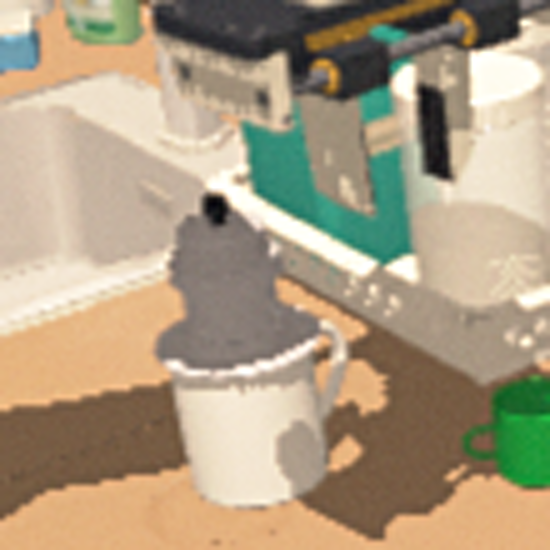

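The stack is complete on the mug: knob at crop (216,208), top at 0.179 m as expected, and the lid measures level.

```bash
python3 -c "
from cell import *
print(hand_in())"
```

```text
the job is handed in; nothing more can be done
None
```

The filter is assembled on the white mug in the order asked (plate, chamber, press, lid) and handed in at about 39 s. Camera and contact-height checks had every part level and fully home, the robot was clear of it all, and the arm never touched the tapered mug or the jar.

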